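# Harmonica case into the third gap of the display rack

## Task

Count the gaps of the wooden divider rack by touch: starting at the end where the ceramic turtle sits, put a fingertip down on the top edge of the end divider, then of the second divider, then of the third. Then push the aluminium harmonica case that lies loose in front of the rack along the glass shelf into the third gap, the one just past that third divider, until it is fully home against the back rail. Push the case only, never lift or tip it, and leave the other things on the shelf where they are.

Things in the scene. Friction and masses are not known exactly. Their poses are not given: they have to be found in the camera images.
- rack: Beech rack fixed on the glass shelf (shelf top 30 mm above the work surface): seven upright dividers in a row, six gaps, open to the robot and above; no floor, the case slides on the glass. Origin: on the shelf, midway along the row, in line with the dividers' front ends; x into the gaps, away from the robot, y along the row to the left, z up. Gaps 40 mm clear, ending at x = 88 mm at a back rail 20 mm high. Rigid.
- divider1: Left end divider of the rack (rack y = +141 mm). All seven are alike: 7 mm thick (y), 100 mm deep (x), 40 mm high, a round nose at the front end, flat top edge. Origin: on the shelf at the front end; same axes as the rack. Rigid, takes a firm touch.
- divider2: Second divider from the left (rack y = +94 mm; dividers stand every 47 mm). Origin: on the shelf at its front end.
- divider3: Third divider from the left (rack y = +47 mm). With the turtle at the left (+y) end the third gap lies between this one and the middle one, its middle at rack y = +23.5 mm. Origin: on the shelf at its front end.
- divider4: Middle divider (rack y = 0). Origin: on the shelf at its front end.
- divider5: Third divider from the right (rack y = -47 mm). With the turtle at the right (-y) end the third gap lies between this one and the middle one, its middle at rack y = -23.5 mm. Origin: on the shelf at its front end.
- divider6: Second divider from the right (rack y = -94 mm). Origin: on the shelf at its front end.
- divider7: Right end divider (rack y = -141 mm). Origin: on the shelf at its front end.
- case: The loose brushed aluminium harmonica case to be pushed: a flat box 104 mm long (x), 34 mm wide (y), 24 mm high (z), edges rounded 3 mm, about 0.1 kg, lying on the shelf in front of the rack, turned up to 20 degrees from the gaps' direction. Origin under its centre, on the shelf. Fully home its centre is at rack x = 36 mm and it sticks out 16 mm in front of the dividers.
- turtle: Small glazed ceramic turtle, 64 mm long, 58 mm wide, 34 mm high, standing loose on the shelf beside one end of the rack (left or right, it varies); the counting starts at this end. Origin under its centre. Leave it where it is.
- thumb_pick: Lime silicone thumb pick, about 35 mm, 11 mm high, lying loose beside the other end of the rack. Leave it where it is.
- stock_a: Another aluminium harmonica case like the first, already in the leftmost gap (y = +117.5 mm of the rack), sticking out about 20 mm. Origin under its centre. Leave it where it is.
- stock_b: Another aluminium harmonica case like the first, already in the fifth gap from the left (y = -70.5 mm of the rack), sticking out about 20 mm. Origin under its centre. Leave it where it is.
- bridge_blank: Rosewood ukulele bridge blank, 105 x 25 x 9 mm, lying loose on the shelf far to one side in front of the rack. Origin under its centre. Leave it where it is.
- tuning_fork: Stainless tuning fork, 136 mm long, 23 mm wide, 8 mm high, lying loose on the shelf far to the other side in front of the rack. Origin near the root of the tines. Leave it where it is.
- pitch_pipe: Round steel pitch pipe, a disc 68 mm across and 16 mm high, lying loose far out to the left of the rack. Origin under its centre. Leave it where it is.
Not all that is in view belongs to the job. What is meant by the turtle is not pink, and is the larger of those in its own colour.

How it is judged:
On the way, in this order (a step that is already met when the one before it is completed fails the run):
1. a finger touches the end divider on the turtle's side (((y of turtle in the frame of rack above 0 m and contact force between the fingers and divider1 above 0.4 N) or (y of turtle in the frame of rack below 0 m and contact force between the fingers and divider7 above 0.4 N))), for 0.05 s.
2. then the second divider from the turtle (((y of turtle in the frame of rack above 0 m and contact force between the fingers and divider2 above 0.4 N) or (y of turtle in the frame of rack below 0 m and contact force between the fingers and divider6 above 0.4 N))), for 0.05 s.
3. then the third divider from the turtle (((y of turtle in the frame of rack above 0 m and contact force between the fingers and divider3 above 0.4 N) or (y of turtle in the frame of rack below 0 m and contact force between the fingers and divider5 above 0.4 N))), for 0.05 s.
4. then the case is pushed home in the third gap from the turtle (x of case in the frame of rack above 0.032 m and z of case in the frame of rack below 0.004 m and angle between the x axis of case and the x axis of rack, either way round below 0.12 rad and angle between case's own z axis and vertical below 0.1 rad and ((y of turtle in the frame of rack above 0 m and y of case in the frame of rack between 0.0185 and 0.0285 m) or (y of turtle in the frame of rack below 0 m and y of case in the frame of rack between -0.0285 and -0.0185 m))), for 0.2 s.
At the end, for the whole second after the job is handed in: The loose harmonica case lies flat and at rest in the third gap from the turtle's end, within 4 mm of the back rail, within 5 mm of the gap's middle and within 0.12 rad of its direction (all of step 4 and linear speed of case below 0.01 m/s); the robot touches nothing.
It fails at once if the harmonica case is lifted more than 8 mm or tipped (z of case in the frame of rack above 0.008 m or angle between case's own z axis and vertical above 0.35 rad).
It fails at once if another thing on the shelf is moved by more than 10 mm (distance of any of turtle, thumb_pick, stock_a, stock_b, bridge_blank, tuning_fork, pitch_pipe from where it was at the start of the episode above 0.01 m).
It also fails if it takes over 72 s, if anything falls off the work surface, if the arm or the gripper's body presses on something with over 40 N, if the wrist force passes 120 N, or if a joint passes its speed limit or range.

## Robot

A 6-joint arm with a two-finger parallel gripper is mounted at the origin on the work surface. World frame = base frame: x ahead of the robot, y to its left, z up, the work surface at z = 0. Lengths are in m, angles in rad, forces in N, time in s.
With the tool pointing down it reaches from about 0.35 to 0.975 m from the base axis. Payload 4.9 kg.
Tool frame: the origin (TCP) lies on the centre line of the jaws, within the pads' length; the fingertips stand 14 mm ahead of it and the grasp point (between the pads) lies 5 mm behind it; y points along the fingers, z is the direction in which the jaws open and shut, and the axes are right-handed (so a half turn about y gives the same grasp; the last joint's range is limited). The gripper opens to 85 mm and grips with 20 to 120 N. Pads are 22 mm wide; open, the fingers measure 114 mm over their backs; the gripper's body (76 mm by 85 mm) begins 54 mm behind the grasp point. The pads swing forward as they close: fully open they stand 13 mm farther back than shut.
Start: joints at [1.059, 0.053, 1.613, -0, 1.476, -0.119], TCP at [0.239, 0.577, 0.245] pointing down, gripper open.
Joint ranges: [-3.01, 3.01], [-1.01, 2.22], [0.06, 2.58], [-1.02, 4.17], [0.09, 2.62], [-3.14, 3.14]. Speed limits (rad/s): [2.57, 2.57, 3.14, 3.14, 3.14, 3.14].

## Interface

Orientations are given as a rotation vector (axis times angle).
In Python, from station import ctrl gives the robot as it stands.
- The arm moves only by the tool servo_tool, never from a script. Its arguments are lists of equal length, an entry for each row: "delta_pos": the shift along the tool's x, y, z in m, a list of three; "dr": the turn, a rotation vector about the tool's x, y, z in degrees, a list of three; "grip": the opening, from 0 (shut) to 1 (fully open). In form: {"delta_pos": [[x, y, z], ...], "dr": [[rx, ry, rz], ...], "grip": [grip, ...]}. A call has 1 to 5 rows; each row shifts and turns the pose as measured when the row begins, along the tool's axes as they then stand; what a row does not reach is not made up. A row lasts 1/8 s, in which the tool goes at most 62.5 mm and 10.7 degrees, less where a joint would pass 70% of its speed; a pose out of reach is approached as far as the arm can. A call is refused whole if a number of a shift passes 0.0625 or a number of a turn 10.7, either way. A call with a gripper value outside its range is refused whole. The fingers move at their own pace and stop on an object; "grip_force" is the grip in N (left out, the last holds). Time passes only in rows, so rows that do not move let the fingers close. It gives the time, the measured TCP pose, the force and the opening at its end, in the units of the state.
- ctrl.get_obs(): the state, without advancing time (a new reading comes with each control period).
- ctrl.get_image(name): name is "side" or "top" or "wrist"; returns the picture (480x640x3 uint8, red, green, blue); there is no depth.
- ctrl.camera_params(name): a dict with "fovy" (degrees; the focal length in pixels is half the picture's height over the tangent of half this angle, whatever the lens; pixels are square), "cx", "cy" (the principal point, pixels), "eye" and "rotation" of the camera in the world. Camera axes: x right, y down, z forward; pixel columns grow to the right and rows downward; lengths in m; the calibration is good to about 2 mm. A picture is of the moment at which its call begins: read the wrist's pose just before it. camera_params takes no time and is no camera call; for the wrist camera it gives the pose at the moment of the call.
- ctrl.finish_job(): hands the job in, once; it reports no verdict.
Trained networks look in the newest picture that a camera, given by its name, has taken for a name from the list of things; names that differ only in an ending like _2 or _b are one class to them, and where a whole thing is asked for, a point or a joint stands for the part that bears it (a point fixed in the world has none). Each returns a list of dicts, best first, with "score" (0 to 1); they miss things now and then, are a little off and sometimes report something else, mostly with a low value. They report only what shows in the picture. A call takes as long as a camera call. They do not tell look-alikes from the thing itself.
- ctrl.masks_of(camera, label): "pixels" (480x640 bool, what is visible of it) and "extent" ([left, top, right, bottom] in pixels, round what is visible of it).
The state is a dict: "t": time; "q": joint angles; "dq": joint speeds; "effort": joint torques, N m; "tool_pos": TCP position; "tool_rot": TCP orientation; "contact_force": force on the tool from outside, world axes, zero at the start; "wrist_torque": the same for the moment, N m; "opening": finger opening in m.
Only numpy, scipy, OpenCV 4.12 (cv2) and the standard library are available. Lean on these libraries where they do the work, as an engineer would, in place of code of your own. Each camera call takes 0.05 s, during which the arm holds its last target.

## Working session

There is one attempt and no reset: what is moved stays moved. The work goes in short steps, Python scripts to look and compute and a tool call to move; the robot and the scene stay as the last step left them, time stands still between calls to the robot, and variables do not carry over. Pictures are saved under pics/ and viewed, and the job is handed in when it is done.

Besides the shell and the picture viewer there is one more tool, called in YAML: its name, and indented under it one key for each argument. servo_tool: Moves the arm, as the interface text tells. Its arguments: {"type":"object","properties":{"delta_pos":{"type":"array","items":{"type":"array","items":{"type":"number"}}},"dr":{"type":"array","items":{"type":"array","items":{"type":"number"}}},"grip":{"type":"array","items":{"type":"number"}},"grip_force":{"type":"number"}},"required":["delta_pos","dr","grip"]}

```bash
ls; mkdir -p pics; python3 - <<'E'
from station import ctrl
import cv2
o=ctrl.get_obs(); print({k:o[k] for k in('t','tool_pos','tool_rot','opening','contact_force')})
for n in('top','side'):
    im=ctrl.get_image(n); cv2.imwrite(f'pics/{n}0.png',im[:,:,::-1]); print(n,ctrl.camera_params(n))
E
```

```text
pics
{'t': 0.0, 'tool_pos': array([0.23891677, 0.57687225, 0.24403938]), 'tool_rot': array([-1.55075128,  0.30870283, -0.30769612]), 'opening': 0.08539079643300283, 'contact_force': array([0.12417373, 0.23154837, 0.68379707])}
top {'fovy': 53.75181963200804, 'cx': 323.56892473196586, 'cy': 234.3814621656505, 'eye': array([0.40524522, 0.11354025, 1.09232712]), 'rotation': array([-2.20041066,  2.19640151, -0.09758814])}
side {'fovy': 45.260808496877125, 'cx': 318.89824347570396, 'cy': 249.07984167835835, 'eye': array([-0.34674353, -0.71295028,  0.78580956]), 'rotation': array([-2.01107212,  0.82951237, -0.44761659])}
```

View pics/top0.png

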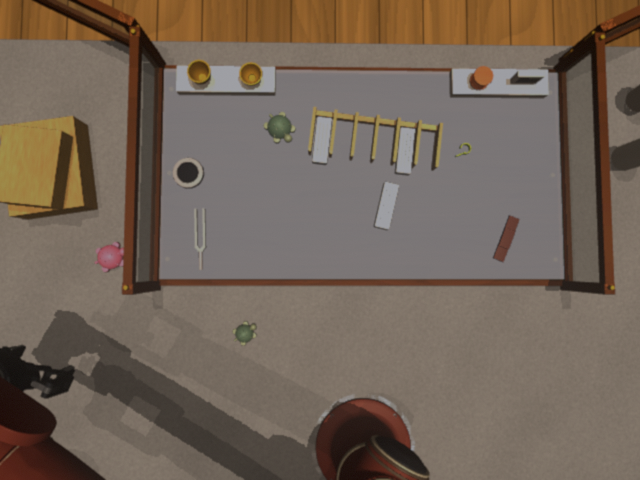

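View pics/side0.png

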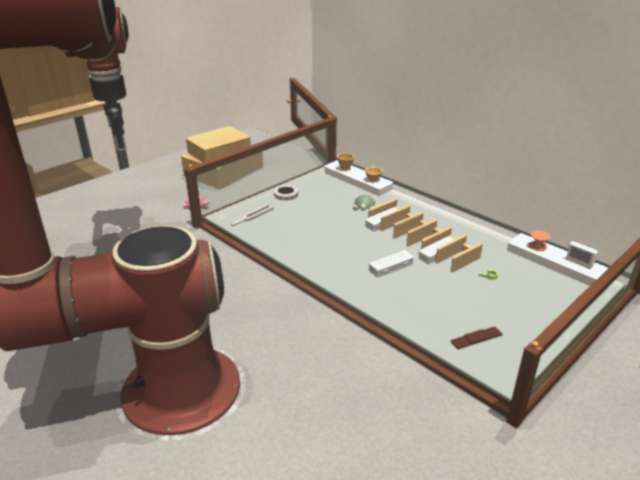

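```bash
cat > h.py <<'E'
from station import ctrl
import numpy as np, cv2
from scipy.spatial.transform import Rotation as R
def K(p):
    f=240/np.tan(np.radians(p['fovy'])/2); return np.array([[f,0,p['cx']],[0,f,p['cy']],[0,0,1]])
def unproj(name,uv,z,p=None):
    p=p or ctrl.camera_params(name); uv=np.atleast_2d(uv).astype(float)
    d=np.c_[uv,np.ones(len(uv))]@np.linalg.inv(K(p)).T@R.from_rotvec(p['rotation']).as_matrix().T
    e=np.array(p['eye']); return e+d*((z-e[2])/d[:,2])[:,None]
def proj(name,X,p=None):
    p=p or ctrl.camera_params(name); c=(np.atleast_2d(X)-p['eye'])@R.from_rotvec(p['rotation']).as_matrix()
    c=c@K(p).T; return c[:,:2]/c[:,2:]
E
python3 - <<'E'
from h import *
im=cv2.imread('pics/top0.png')
c=cv2.resize(im[90:250,250:450],None,fx=4,fy=4,interpolation=cv2.INTER_CUBIC)[:600]; cv2.imwrite('pics/crop0.png',c)
im=ctrl.get_image('top')
for n in('rack','case','turtle','divider1','divider3'):
    for m in ctrl.masks_of('top',n)[:4]:
        ys,xs=np.nonzero(m['pixels']); r=cv2.minAreaRect(np.c_[xs,ys].astype(np.float32)); print(n,round(m['score'],2),m['extent'],len(xs),r)
E
```

```text
rack 0.92 [307.7, 106.7, 443.8, 172.6] 2145 ((375.14471435546875, 138.51844787597656), (131.39788818359375, 48.08164596557617), 7.263243675231934)
case 0.91 [372.6, 183.8, 397.2, 231.4] 797 ((386.0826110839844, 206.1578826904297), (17.5310001373291, 48.20186996459961), 13.570435523986816)
case 0.73 [174.2, 159.3, 202.4, 190.4] 734 ((188.00001525878906, 172.50001525878906), (30.405588150024414, 28.991378784179688), 45.0)
case 0.68 [308.5, 112.9, 329.0, 164.2] 743 ((321.67901611328125, 140.4716796875), (16.553335189819336, 47.3454704284668), 5.04245138168335)
case 0.22 [350.7, 117.3, 355.3, 159.1] 149 ((352.93194580078125, 136.4969024658203), (5.176473140716553, 41.23015594482422), 2.6025619506835938)
turtle 0.91 [97.2, 238.3, 123.7, 273.7] 581 ((109.9520492553711, 256.7054748535156), (24.6956844329834, 29.84549331665039), 69.44395446777344)
turtle 0.83 [265.5, 113.9, 294.7, 145.6] 604 ((279.7161865234375, 128.20269775390625), (32.78183364868164, 24.644498825073242), 54.462318420410156)
turtle 0.69 [231.8, 320.6, 256.4, 344.9] 361 ((244.55384826660156, 332.5692443847656), (18.593627929
[... 613 characters left out ...]
 0.6 [411.7, 123.9, 421.7, 167.7] 240 ((416.3020935058594, 143.02627563476562), (6.150701999664307, 44.52761459350586), 4.969740867614746)
divider3 0.75 [349.2, 110.6, 355.3, 159.2] 163 ((353.3902587890625, 135.48779296875), (4.1963982582092285, 45.49779510498047), 6.340191841125488)
divider3 0.74 [387.6, 120.9, 398.8, 167.0] 218 ((395.0, 141.5), (5.411145210266113, 45.60822677612305), 6.340191841125488)
divider3 0.7 [430.2, 122.7, 442.3, 170.0] 285 ((436.7461853027344, 146.03077697753906), (6.945944786071777, 47.0091667175293), 7.125016689300537)
divider3 0.6 [411.7, 123.9, 421.7, 167.7] 240 ((416.3020935058594, 143.02627563476562), (6.150701999664307, 44.52761459350586), 4.969740867614746)
```

View pics/crop0.png

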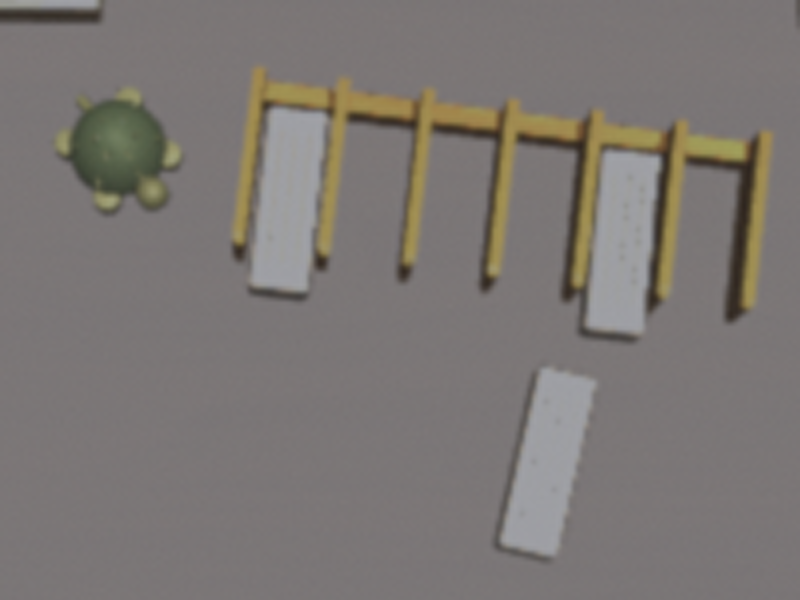

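```bash
cat >> h.py <<'E'
def fit2(model,pts):
    a=model.mean(0);b=pts.mean(0);H=(model-a).T@(pts-b);th=np.arctan2(H[0,1]-H[1,0],H[0,0]+H[1,1])
    M=np.array([[np.cos(th),-np.sin(th)],[np.sin(th),np.cos(th)]]);t=b-M@a
    return th,t,np.linalg.norm(model@M.T+t-pts,axis=1)
E
python3 - <<'E'
from h import *
cv=lambda P:(np.array(P,float)+.5)/4-.5+[250,90]
F=[(239,247),(323,257),(406,267),(492,277),(576,288),(661,298),(747,308)]
B=[(260,70),(344,80),(428,92),(513,102),(597,112),(681,124),(766,134)]
ys=.141-.047*np.arange(7)
m=np.r_[np.c_[0*ys,ys],np.c_[0*ys+.1,ys]]
P=unproj('top',cv(F+B),.07)[:,:2]
th,t,res=fit2(m,P);print('rack',np.degrees(th),t,res.round(4))
C=unproj('top',cv([(541,368),(597,380),(555,557),(499,547)]),.054)[:,:2]
mc=np.array([(.052,.017),(.052,-.017),(-.052,-.017),(-.052,.017)])
tc,c,rc=fit2(mc,C);print('case',np.degrees(tc),c,rc.round(4))
M=R.from_euler('z',th).as_matrix()[:2,:2]
print('case in rack',(c-t)@M,np.degrees(tc-th))
print('case bottom z chk: turtle in rack',(unproj('top',[279.7,127],.045)[0,:2]-t)@M)
for n in ((0,.141),(0,.094),(0,.047),(.04,.141),(.04,.094),(.04,.047),(0,.0235),(-.2,.0235)): print(n,M@n+t)
# beam height
def tri(a,b):
    rows=[]
    A=np.zeros((3,3));v=np.zeros(3)
    for n,uv in(('top',a),('side',b)):
        e=np.array(ctrl.camera_params(n)['eye']);d=unproj(n,uv,0)[0]-e;d/=np.linalg.norm(d);Q=np.eye(3)-np.outer(d,d);A+=Q;v+=Q@e
    return np.linalg.solve(A,v)
print(tri([127,288],[193,167]),tri([133,30],[332,118]),tri([610,288],[535,347]))
# side check of rack noses
print(proj('side',np.c_[(np.c_[0*ys,ys]@M.T+t),0*ys+.07]).round(0))
E
cat > /dev/null; python3 -c "
import cv2;im=cv2.imread('pics/side0.png');cv2.imwrite('pics/crop1.png',cv2.resize(im[180:290,340:500],None,fx=5,fy=5,interpolation=cv2.INTER_CUBIC))"
```

```text
rack -6.801854541980667 [ 0.6385231  -0.01696422] [0.0011 0.0005 0.0009 0.0009 0.0009 0.0011 0.0012 0.0007 0.0002 0.0009
 0.0006 0.0003 0.0011 0.0008]
case -13.398462914776317 [ 0.53912671 -0.04930235] [0.0019 0.001  0.0024 0.0011]
case in rack [-0.0948668  -0.04388264] -6.596608372795651
case bottom z chk: turtle in rack [0.0528696  0.21363995]
(0, 0.141) [0.65522259 0.12304337]
(0, 0.094) [0.64965609 0.07637417]
(0, 0.047) [0.6440896  0.02970497]
(0.04, 0.141) [0.69494106 0.11830593]
(0.04, 0.094) [0.68937456 0.07163673]
(0.04, 0.047) [0.68380806 0.02496753]
(0, 0.0235) [0.64130635 0.00637038]
(-0.2, 0.0235) [0.44271401 0.0300576 ]
[0.36458674 0.46643327 0.17541196] [0.87465398 0.47123278 0.17084365] [ 0.36285137 -0.46959957  0.17161187]
[[368. 210.]
 [381. 217.]
 [394. 225.]
 [408. 232.]
 [422. 241.]
 [437. 249.]
 [453. 258.]]
```

View pics/crop1.png

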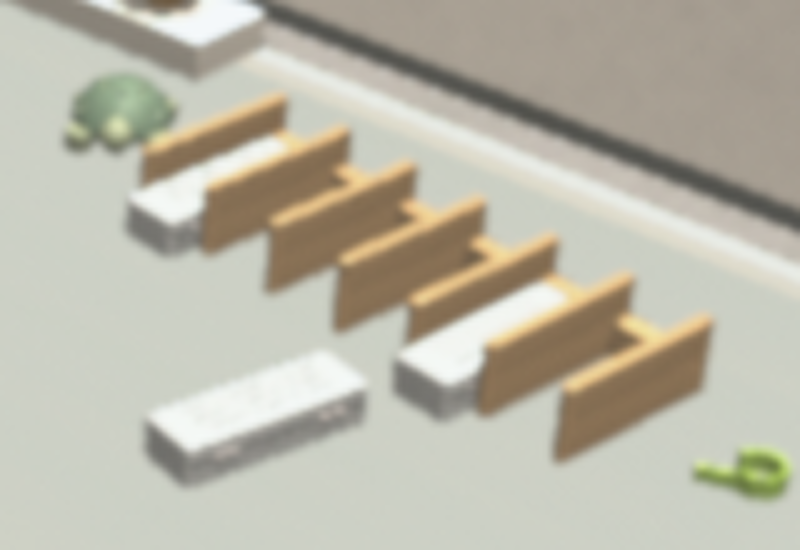

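```bash
cat >> h.py <<'E'
TH=np.radians(-6.80); T0=np.array([.6385,-.0170,.030])
RM=R.from_euler('z',TH)
RT=R.from_matrix(RM.as_matrix()@np.array([[1,0,0],[0,0,1],[0,-1,0]]).T)  # columns: x_r, -z, y_r
def st():
    o=ctrl.get_obs(); r=R.from_rotvec(o['tool_rot'])
    p=RM.inv().apply(o['tool_pos']-T0)
    print('t',round(o['t'],2),'tip in rack mm',(p*1000-[0,0,14]).round(1),'dr left deg',np.degrees((r.inv()*RT).as_rotvec()).round(1),'F',RM.inv().apply(o['contact_force']).round(2),'open',round(o['opening'],3))
    return p,r
def goto(x,y,ztip):
    p,r=st(); d=RM.apply(np.array([x,y,ztip+.014])-p); print('tool delta now',r.inv().apply(d).round(4),' aligned',RT.inv().apply(d).round(4))
E
python3 - <<'E'
from h import *
print(RT.as_matrix().round(2)); goto(.04,.141,.14)
E
```

```text
[[ 0.99  0.   -0.12]
 [-0.12  0.   -0.99]
 [ 0.    1.    0.  ]]
t 0.4 tip in rack mm [-466.9  542.9  201.1] dr left deg [-178.3    0.   -24.6] F [0.03 0.39 0.04] open 0.085
tool delta now [ 0.5967  0.0612 -0.2496]  aligned [ 0.5069 -0.0611  0.4019]
```

```bash
sed -i 's/\[0,-1,0\]\]).T)/[0,-1,0]]))/' h.py; python3 - <<'E'
from h import *
print(RT.as_matrix().round(2)); goto(.04,.141,.14)
E
```

```text
[[ 0.99  0.    0.12]
 [-0.12  0.    0.99]
 [ 0.   -1.    0.  ]]
t 0.4 tip in rack mm [-466.9  542.9  201.1] dr left deg [  0.  -15.7  -0. ] F [0.03 0.39 0.04] open 0.085
tool delta now [ 0.5967  0.0612 -0.2496]  aligned [ 0.5069  0.0611 -0.4019]
```

servo_tool:
  delta_pos:
    - [0,0,0]
    - [0,0,0]
    - [0.04,0,-0.032]
    - [0.04,0,-0.032]
    - [0.04,0,-0.032]
  dr:
    - [0,-8,0]
    - [0,-7.7,0]
    - [0,0,0]
    - [0,0,0]
    - [0,0,0]
  grip: [0,0,0,0,0]

```text
t: 1.02
tool_pos: [0.3484, 0.4685, 0.2452]
tool_rot: [-1.569, 0.08, -0.081]
contact_force: [1.6, -0.2, 0.3]
opening: 0.0003
```

```bash
python3 -c "
from h import *
goto(.04,.141,.14)"
```

```text
t 1.02 tip in rack mm [-345.5  447.7  201.2] dr left deg [-0.   0.9  0. ] F [ 1.58 -0.02  0.31] open 0.0
tool delta now [ 0.3805  0.061  -0.313 ]  aligned [ 0.3855  0.0612 -0.3067]
```

servo_tool:
  delta_pos:
    - [0.045,0,-0.037]
    - [0.045,0,-0.037]
    - [0.045,0,-0.037]
    - [0.045,0,-0.037]
    - [0.045,0,-0.037]
  dr:
    - [0,0.9,0]
    - [0,0,0]
    - [0,0,0]
    - [0,0,0]
    - [0,0,0]
  grip: [0,0,0,0,0]

```text
t: 1.65
tool_pos: [0.5562, 0.2521, 0.2464]
tool_rot: [-1.566, 0.09, -0.094]
contact_force: [0.1, 0.3, 0.3]
opening: -0.0003
```

```bash
python3 -c "
from h import *
goto(.04,.141,.08)"
```

```text
t 1.65 tip in rack mm [-113.5  257.5  202.4] dr left deg [-0.2  0.1  0.2] F [0.09 0.34 0.28] open -0.0
tool delta now [ 0.153   0.1224 -0.1171]  aligned [ 0.1535  0.1224 -0.1165]
```

servo_tool:
  delta_pos:
    - [0.045,0,-0.035]
    - [0.045,0,-0.035]
    - [0.045,0.03,-0.035]
    - [0.019,0.05,-0.012]
    - [0,0.03,0]
  dr:
    - [0,0,0]
    - [0,0,0]
    - [0,0,0]
    - [0,0,0]
    - [0,0,0]
  grip: [0,0,0,0,0]

```text
t: 2.28
tool_pos: [0.7036, 0.1112, 0.1407]
tool_rot: [-1.564, 0.086, -0.108]
contact_force: [-0.1, 0.1, 0.5]
opening: 0.0002
```

```bash
python3 -c "
from h import *
goto(.04,.141,.05)
cv2.imwrite('pics/w1.png',ctrl.get_image('wrist')[:,:,::-1]);cv2.imwrite('pics/t1.png',ctrl.get_image('top')[:,:,::-1])"
```

```text
t 2.27 tip in rack mm [ 49.5 135.   96.7] dr left deg [-0.3 -0.3  0.8] F [-0.1   0.11  0.49] open 0.0
tool delta now [-0.0102  0.0466  0.0057]  aligned [-0.0095  0.0467  0.006 ]
```

View pics/w1.png

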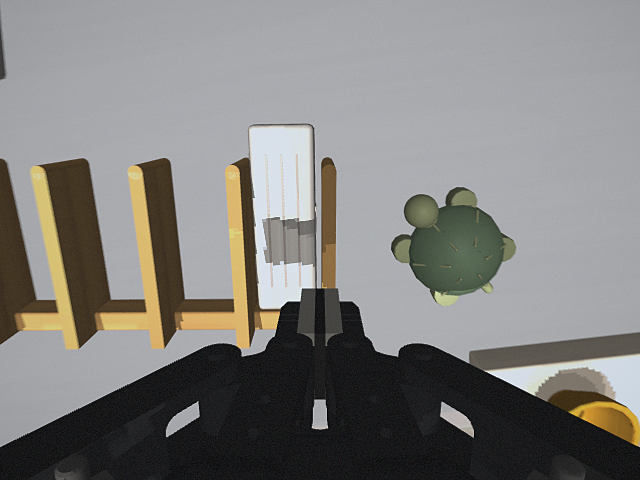

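```bash
python3 - <<'E'
from h import *
st()
im=cv2.imread('pics/w1.png'); p=ctrl.camera_params('wrist')
P=unproj('wrist',[(328,158),(236,163),(137,166),(40,168),(246,347),(157,347),(72,347)],.07,p)
print(RM.inv().apply(P-T0).round(4))
X=[]
for y in (.141,.094,.047,0):
    for x in (0,.1): X.append(RM.apply([x,y,.04])+T0)
for uv in proj('wrist',X,p): cv2.circle(im,tuple(int(v) for v in uv),4,(0,0,255),1)
cv2.imwrite('pics/w1b.png',im)
E
```

```text
t 2.38 tip in rack mm [ 46.8 135.7  94.4] dr left deg [-0.3 -0.2  0.5] F [ 0.02  0.52 -1.6 ] open 0.0
[[-0.006   0.1392  0.04  ]
 [-0.0039  0.0956  0.04  ]
 [-0.0026  0.0486  0.04  ]
 [-0.0018  0.0025  0.04  ]
 [ 0.0943  0.0952  0.04  ]
 [ 0.094   0.0472  0.04  ]
 [ 0.0938  0.0014  0.04  ]]
```

View pics/w1b.png

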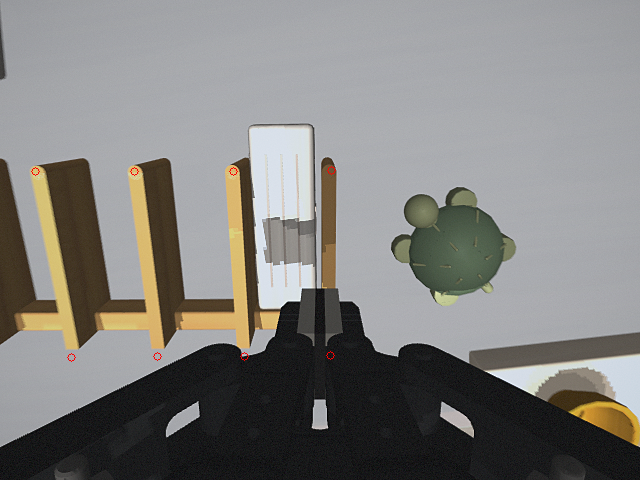

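servo_tool:
  delta_pos:
    - [-0.007,0.03,0.006]
    - [0,0.017,0]
    - [0,0.004,0]
    - [0,0.003,0]
  dr:
    - [0,0,0.5]
    - [0,0,0]
    - [0,0,0]
    - [0,0,0]
  grip: [0,0,0,0]

```text
t: 2.88
tool_pos: [0.6985, 0.1205, 0.0902]
tool_rot: [-1.563, 0.087, -0.102]
contact_force: [-0.5, 0.1, -0.4]
opening: 0.0002
```

```bash
python3 -c "
from h import *
goto(.04,.141,.04)"
```

```text
t 2.88 tip in rack mm [ 43.3 143.7  46.2] dr left deg [-0.4 -0.1  0.5] F [-0.5   0.06 -0.44] open 0.0
tool delta now [-0.0034  0.0061 -0.0027]  aligned [-0.0033  0.0062 -0.0027]
```

servo_tool:
  delta_pos:
    - [0,0.003,-0.002]
    - [0,0.003,0]
    - [0,0.003,0]
    - [0,0.003,0]
  dr:
    - [0,0,0]
    - [0,0,0]
    - [0,0,0]
    - [0,0,0]
  grip: [0,0,0,0]

```text
t: 3.38
tool_pos: [0.7004, 0.1184, 0.084]
tool_rot: [-1.563, 0.084, -0.105]
contact_force: [-11.2, -0.6, 19.3]
opening: -0.0
```

servo_tool:
  delta_pos:
    - [0,-0.012,0]
    - [-0.003,-0.01,0]
    - [0,0,-0.024]
    - [0,0,-0.024]
    - [0,0,0]
  dr:
    - [0,0,0]
    - [0,0,0]
    - [0,0,0]
    - [0,0,0]
    - [0,0,0]
  grip: [0,0,0,0,0]

```text
t: 4.0
tool_pos: [0.6909, 0.067, 0.1071]
tool_rot: [-1.563, 0.084, -0.106]
contact_force: [-0.6, 1.4, -1.2]
opening: -0.0003
```

```bash
python3 -c "
from h import *
goto(.04,.094,.04)"
```

```text
t 4.0 tip in rack mm [42.1 89.6 63.1] dr left deg [-0.4 -0.1  0.8] F [-0.74  1.37 -1.2 ] open -0.0
tool delta now [-0.0024  0.0231  0.0042]  aligned [-0.0021  0.0231  0.0044]
```

servo_tool:
  delta_pos:
    - [-0.002,0.01,0.005]
    - [0,0.009,0]
    - [0,0.003,0]
    - [0,0.003,0]
    - [0,0.002,0]
  dr:
    - [0,0,0]
    - [0,0,0]
    - [0,0,0]
    - [0,0,0]
    - [0,0,0]
  grip: [0,0,0,0,0]

```text
t: 4.62
tool_pos: [0.6893, 0.0722, 0.084]
tool_rot: [-1.567, 0.087, -0.101]
contact_force: [-5.1, -2.3, 8.1]
opening: -0.0001
```

```bash
python3 -c "
from h import *
goto(.04,.094,.04)"
```

```text
t 4.62 tip in rack mm [39.9 94.6 40. ] dr left deg [-0.2 -0.1  0.5] F [-4.79 -2.87  8.14] open -0.0
tool delta now [ 0.0001  0.     -0.0006]  aligned [ 0.0001  0.     -0.0006]
```

servo_tool:
  delta_pos:
    - [0,0.002,0]
    - [0,-0.012,0]
    - [0,-0.008,0]
    - [0,0,-0.022]
    - [0,0,-0.02]
  dr:
    - [0,0,0]
    - [0,0,0]
    - [0,0,0]
    - [0,0,0]
    - [0,0,0]
  grip: [0,0,0,0,0]

```text
t: 5.25
tool_pos: [0.6841, 0.0305, 0.1043]
tool_rot: [-1.568, 0.084, -0.097]
contact_force: [-0.2, 0.8, 0.3]
opening: -0.0001
```

```bash
python3 -c "
from h import *
goto(.04,.047,.04)"
```

```text
t 5.25 tip in rack mm [39.6 52.6 60.3] dr left deg [-0.1  0.2  0.5] F [-0.28  0.75  0.27] open -0.0
tool delta now [ 0.0002  0.0203 -0.0056]  aligned [ 0.0004  0.0203 -0.0056]
```

servo_tool:
  delta_pos:
    - [0,0.009,-0.005]
    - [0,0.008,0]
    - [0,0.003,0]
    - [0,0.003,0]
    - [0,0.002,0]
  dr:
    - [0,0,0]
    - [0,0,0]
    - [0,0,0]
    - [0,0,0]
    - [0,0,0]
  grip: [0,0,0,0,0]

```text
t: 5.88
tool_pos: [0.6831, 0.0225, 0.084]
tool_rot: [-1.569, 0.09, -0.095]
contact_force: [-5.1, -1.7, 8.9]
opening: -0.0001
```

```bash
python3 -c "
from h import *
goto(.04,.047,.04)"
```

```text
t 5.88 tip in rack mm [39.6 44.5 40. ] dr left deg [0.  0.1 0.2] F [-4.9  -2.28  8.9 ] open -0.0
tool delta now [0.0004 0.     0.0025]  aligned [0.0004 0.     0.0025]
```

servo_tool:
  delta_pos:
    - [0,0.002,0]
    - [0,-0.02,0]
    - [-0.01,-0.05,-0.02]
    - [-0.045,-0.03,-0.04]
    - [-0.045,0,-0.04]
  dr:
    - [0,0,0]
    - [0,0,0]
    - [0,0,0]
    - [0,0,0]
    - [0,0,0]
  grip: [0,0,0,0,0]

```text
t: 6.5
tool_pos: [0.5759, -0.0621, 0.1868]
tool_rot: [-1.571, 0.083, -0.091]
contact_force: [-0.1, -0.5, -0.0]
opening: -0.0002
```

```bash
python3 -c "
from h import *
goto(-.08,-.08,.10)
p=ctrl.camera_params('wrist');im=ctrl.get_image('wrist')[:,:,::-1].copy()
X=[]
for y in (.047,0,-.047,-.094): X+= [RM.apply([x,y,.04])+T0 for x in (0,.1)]
for uv in proj('wrist',X,p): cv2.circle(im,tuple(int(v) for v in uv),4,(0,0,255),1)
cv2.imwrite('pics/w2.png',im);cv2.imwrite('pics/t2.png',ctrl.get_image('top')[:,:,::-1])
import pickle;pickle.dump(p,open('p2.pkl','wb'))
"
```

```text
t 6.5 tip in rack mm [-56.8 -52.2 142.8] dr left deg [0.1 0.5 0.3] F [-0.08 -0.52 -0.01] open -0.0
tool delta now [-0.0237  0.0427 -0.0275]  aligned [-0.0232  0.0428 -0.0278]
```

View pics/w2.png

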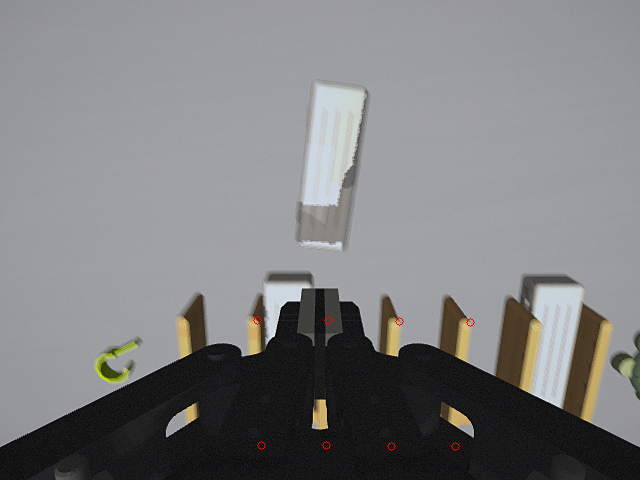

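servo_tool:
  delta_pos:
    - [-0.02,0,-0.03]
    - [-0.01,0,-0.01]
    - [0,0,0]
    - [0,0,0]
  dr:
    - [0,0,0]
    - [0,0,0]
    - [0,0,0]
    - [0,0,0]
  grip: [0,0,0,0]

```text
t: 7.1
tool_pos: [0.538, -0.0989, 0.1851]
tool_rot: [-1.569, 0.088, -0.091]
contact_force: [-0.5, 0.1, -0.0]
opening: -0.0002
```

```bash
python3 -c "
from h import *
goto(-.1,-.085,.06)
p=ctrl.camera_params('wrist');im=ctrl.get_image('wrist')[:,:,::-1].copy()
X=[]
for y in (.047,0,-.047,-.094): X+= [RM.apply([x,y,.04])+T0 for x in (0,.1)]
for uv in proj('wrist',X,p): cv2.circle(im,tuple(int(v) for v in uv),4,(0,0,255),1)
cv2.imwrite('pics/w3.png',im)
import pickle;pickle.dump(p,open('p3.pkl','wb'))
for m in ctrl.masks_of('wrist','case'):
    ys,xs=np.nonzero(m['pixels']); q=cv2.boxPoints(cv2.minAreaRect(np.c_[xs,ys].astype(np.float32))); print(m['score'],q.round(0).tolist(),RM.inv().apply(unproj('wrist',q,.054,p)-T0)[:,:2].round(4).tolist())
"
```

```text
t 7.1 tip in rack mm [-90.1 -93.2 141.1] dr left deg [-0.   0.3  0.1] F [-0.53 -0.   -0.03] open -0.0
tool delta now [-0.0101  0.0811  0.0083]  aligned [-0.0099  0.0811  0.0082]
0.64 [[167.0, 420.0], [185.0, 408.0], [190.0, 414.0], [172.0, 426.0]] [[0.0559, -0.208], [0.0453, -0.1936], [0.0511, -0.1907], [0.0619, -0.2052]]
0.56 [[351.0, 291.0], [376.0, 139.0], [433.0, 148.0], [408.0, 301.0]] [[-0.0489, -0.0725], [-0.1504, -0.0595], [-0.1449, -0.0239], [-0.042, -0.0332]]
```

View pics/w3.png

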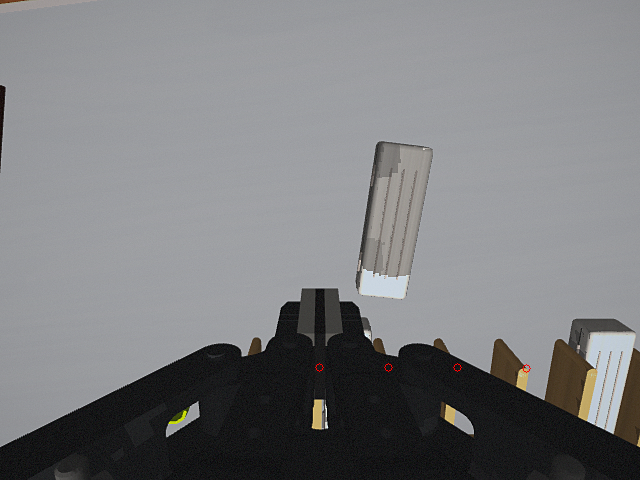

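servo_tool:
  delta_pos:
    - [-0.005,0.05,0]
    - [0,0.05,0]
    - [0,0.025,0]
    - [0,0.004,0]
  dr:
    - [0,0,0]
    - [0,0,0]
    - [0,0,0]
    - [0,0,0]
  grip: [0,0,0,0]

```text
t: 7.7
tool_pos: [0.537, -0.0966, 0.0544]
tool_rot: [-1.57, 0.082, -0.092]
contact_force: [0.3, -0.3, 1.1]
opening: -0.0004
```

```bash
python3 -c "
from h import *
goto(-.096,-.075,.010)
cv2.imwrite('pics/w4.png',ctrl.get_image('wrist')[:,:,::-1])"
```

```text
t 7.7 tip in rack mm [-91.3 -91.1  10.4] dr left deg [0.  0.5 0.4] F [ 0.37 -0.24  1.09] open -0.0
tool delta now [-0.0045  0.0004  0.0161]  aligned [-0.0047  0.0004  0.0161]
```

View pics/w4.png

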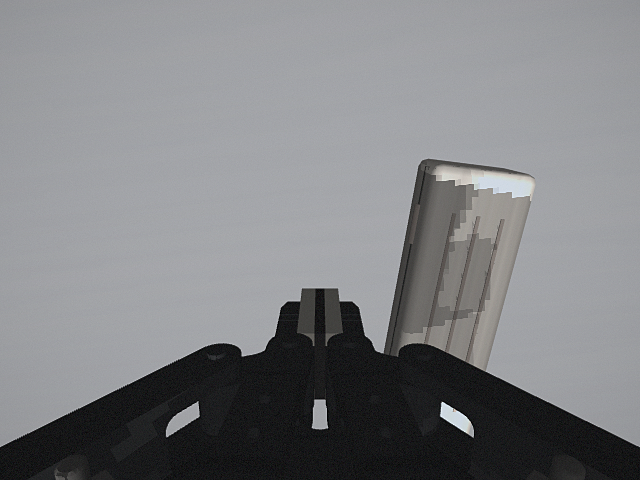

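servo_tool:
  delta_pos:
    - [-0.005,0,0]
    - [0,0,0.008]
    - [0,0,0.008]
    - [0,0,0.008]
    - [0,0,0.008]
  dr:
    - [0,0.5,0.4]
    - [0,0,0]
    - [0,0,0]
    - [0,0,0]
    - [0,0,0]
  grip: [0,0,0,0,0]

```text
t: 8.38
tool_pos: [0.5399, -0.0634, 0.0603]
tool_rot: [-1.572, 0.087, -0.101]
contact_force: [-0.4, -0.0, 0.0]
opening: -0.0
```

```bash
cat >> h.py <<'E'
def look(n,dots=True):
    st(); p=ctrl.camera_params('top'); im=ctrl.get_image('top')
    a=cv2.resize(im[90:250,250:450,::-1],None,fx=4,fy=4,interpolation=cv2.INTER_CUBIC)
    cv2.imwrite(f'pics/{n}t.png',a[:600]); w=ctrl.get_image('wrist')[:,:,::-1]; cv2.imwrite(f'pics/{n}w.png',w)
    for cam in('top',):
      for m in ctrl.masks_of(cam,'case'):
        ys,xs=np.nonzero(m['pixels'])
        if len(xs)<300: continue
        r=cv2.minAreaRect(np.c_[xs,ys].astype(np.float32)); q=cv2.boxPoints(r)
        X=RM.inv().apply(unproj(cam,q,.054)-T0)[:,:2]; e=X[np.argsort(X[:,0])]; d=e[2:].mean(0)-e[:2].mean(0)
        print(cam,round(m['score'],2),'c',(X.mean(0)*1000).round(1),'len',round(np.linalg.norm(d),3),'yaw',np.degrees(np.arctan2(d[1],d[0])).round(1))
    s=ctrl.get_image('side'); cv2.imwrite(f'pics/{n}s.png',cv2.resize(s[180:290,340:500,::-1],None,fx=5,fy=5,interpolation=cv2.INTER_CUBIC))
E
python3 -c "
from h import *
look('p1')"
```

```text
t 8.38 tip in rack mm [-92.4 -57.7  16.3] dr left deg [ 0.1 -0.   0.5] F [-0.44 -0.08  0.01] open -0.0
top 0.42 c [-218.3  354.9] len 0.131 yaw 7.9
top 0.18 c [52.4 -1.7] len 0.106 yaw -0.4
```

View pics/p1w.png

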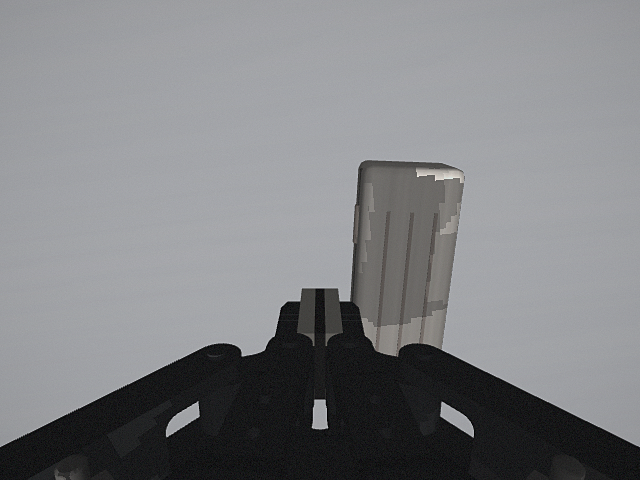

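View pics/p1t.png

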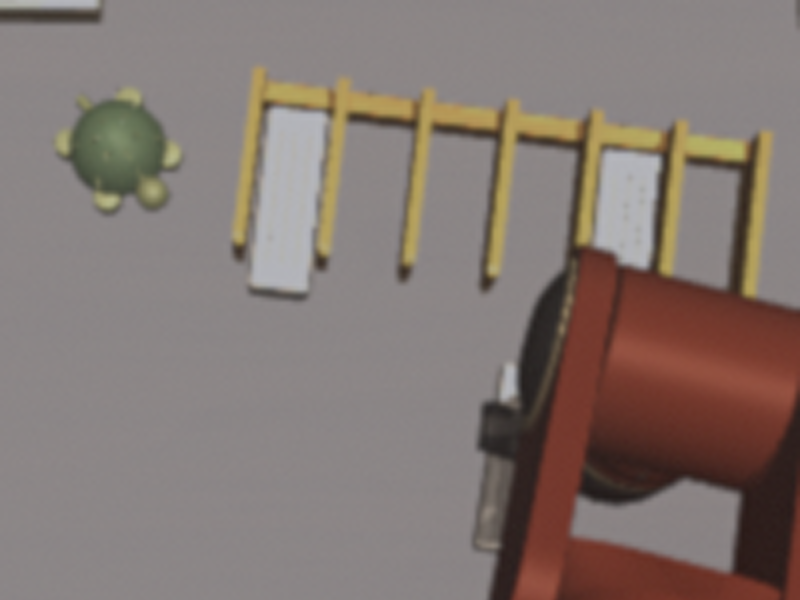

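View pics/p1s.png

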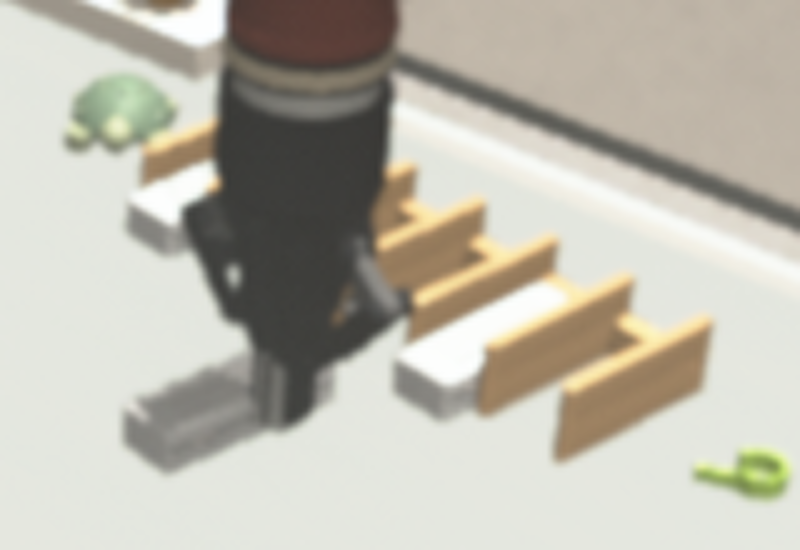

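```bash
cat >> h.py <<'E'
def wr(P,z=.024):
    p=ctrl.camera_params('wrist'); return (RM.inv().apply(unproj('wrist',P,z+.03,p)-T0)*1000).round(1)[:,:2]
E
python3 -c "
from h import *
st()
print(wr([(464,180),(443,345),(366,163),(352,295),(415,164)]).tolist())
print('fingertip',wr([(301,290),(342,290)],.010).tolist())
"
```

```text
t 8.57 tip in rack mm [-92.8 -58.   15.7] dr left deg [ 0.1 -0.   0.5] F [ 0.16 -0.76 -0.54] open 0.0
[[-143.8, -11.9], [-83.3, -13.7], [-149.2, -44.0], [-103.1, -47.5], [-148.9, -28.2]]
fingertip [[-99.0, -66.3], [-99.1, -50.3]]
```

servo_tool:
  delta_pos:
    - [0,0.006,0]
    - [0,0.001,0.008]
    - [-0.001,0.001,0.008]
    - [-0.001,0.001,0.008]
    - [0,0.001,0]
  dr:
    - [0,0,0.4]
    - [0,0,0]
    - [0,0,0]
    - [0,0,0]
    - [0,0,0]
  grip: [0,0,0,0,0]

```text
t: 9.2
tool_pos: [0.5408, -0.0387, 0.0492]
tool_rot: [-1.571, 0.093, -0.095]
contact_force: [0.6, -0.4, -0.3]
opening: -0.0002
```

```bash
python3 -c "
from h import *
st();cv2.imwrite('pics/w6.png',ctrl.get_image('wrist')[:,:,::-1])"
```

```text
t 9.2 tip in rack mm [-94.4 -33.1   5.2] dr left deg [ 0.1 -0.1  0.1] F [ 0.62 -0.35 -0.31] open -0.0
```

View pics/w6.png

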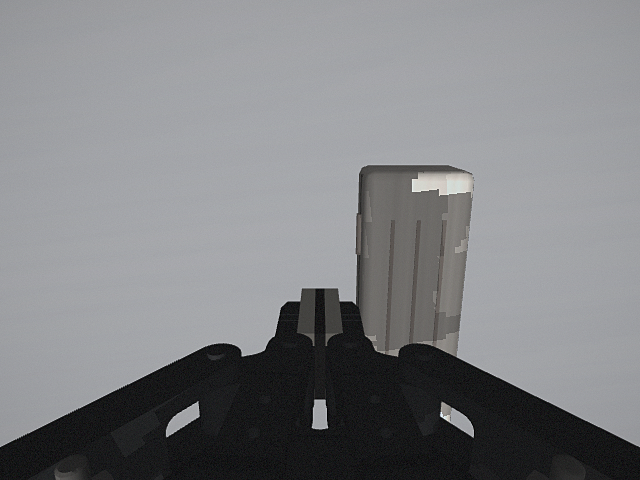

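```bash
python3 -c "
from h import *
st()
print(wr([(473,185),(457,350),(362,170),(357,295),(415,166)]).tolist())
"
```

```text
t 9.25 tip in rack mm [-94.6 -33.3   5. ] dr left deg [ 0.1 -0.1  0. ] F [ 0.42 -0.14  0.03] open 0.0
[[-145.4, 12.0], [-89.5, 12.2], [-149.9, -21.6], [-109.6, -22.1], [-151.1, -5.8]]
```

servo_tool:
  delta_pos:
    - [-0.002,-0.004,0]
    - [0,0,0.008]
    - [0,0,0.008]
    - [0,0.001,0.006]
    - [0,0,0]
  dr:
    - [0,0,0]
    - [0,0,0]
    - [0,0,0]
    - [0,0,0]
    - [0,0,0]
  grip: [0,0,0,0,0]

```text
t: 9.88
tool_pos: [0.5412, -0.0152, 0.0521]
tool_rot: [-1.571, 0.094, -0.095]
contact_force: [0.5, 0.8, 0.8]
opening: -0.0003
```

```bash
python3 -c "
from h import *
st();cv2.imwrite('pics/w7.png',ctrl.get_image('wrist')[:,:,::-1])"
```

```text
t 9.88 tip in rack mm [-96.9  -9.7   8.1] dr left deg [ 0.1 -0.1  0. ] F [0.42 0.82 0.82] open -0.0
```

View pics/w7.png

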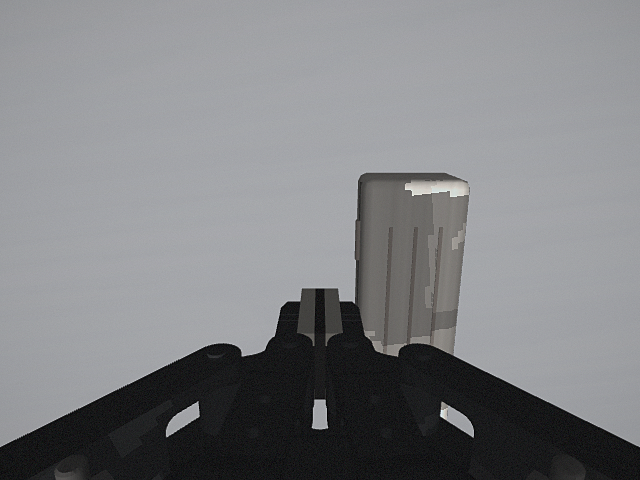

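```bash
python3 -c "
from h import *
print(wr([(469,192),(453,350),(362,178),(356,300),(415,174)]).tolist())
"
```

```text
[[-145.1, 35.7], [-89.9, 35.5], [-149.4, 2.3], [-108.7, 1.4], [-150.6, 18.6]]
```

servo_tool:
  delta_pos:
    - [0,0,0.005]
    - [0,0,0]
    - [0,0,-0.015]
    - [0,-0.05,-0.02]
    - [-0.05,-0.03,0]
  dr:
    - [0,0,0]
    - [0,0,0]
    - [0,0,0]
    - [0,0,0]
    - [0,0,0]
  grip: [0,0,0,0,0]

```text
t: 10.55
tool_pos: [0.4866, -0.0411, 0.1317]
tool_rot: [-1.57, 0.099, -0.09]
contact_force: [-0.3, 0.1, 0.6]
opening: -0.0002
```

servo_tool:
  delta_pos:
    - [-0.05,0,0.02]
    - [0,0,0]
    - [0,0,0]
  dr:
    - [0,0,0]
    - [0,0,0]
    - [0,0,0]
  grip: [0,0,0]

```text
t: 10.92
tool_pos: [0.4376, -0.0172, 0.1342]
tool_rot: [-1.571, 0.098, -0.097]
contact_force: [-0.7, 0.1, -0.2]
opening: -0.0001
```

```bash
python3 -c "
from h import *
look('p2')"
```

```text
t 10.93 tip in rack mm [-199.5  -24.    90.2] dr left deg [ 0.2 -0.3 -0. ] F [-0.75  0.04 -0.19] open -0.0
top 0.73 c [-97.   27.6] len 0.105 yaw 0.5
top 0.69 c [-219.3  353.7] len 0.129 yaw 7.8
```

View pics/p2w.png

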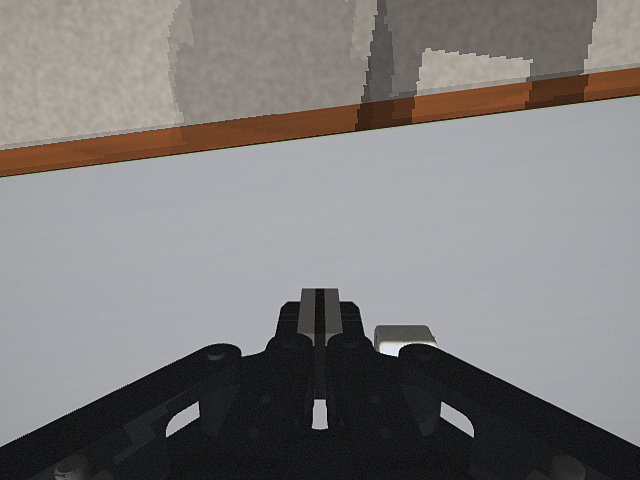

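View pics/p2t.png

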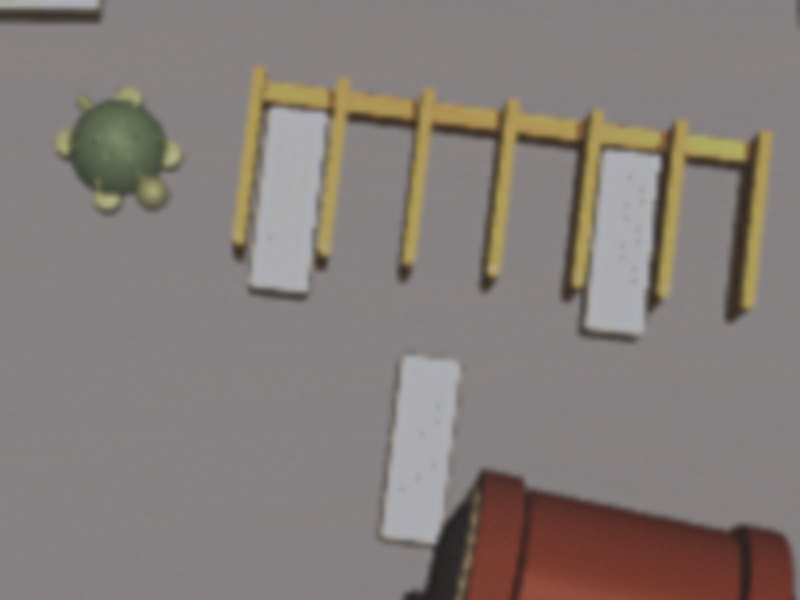

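View pics/p2s.png

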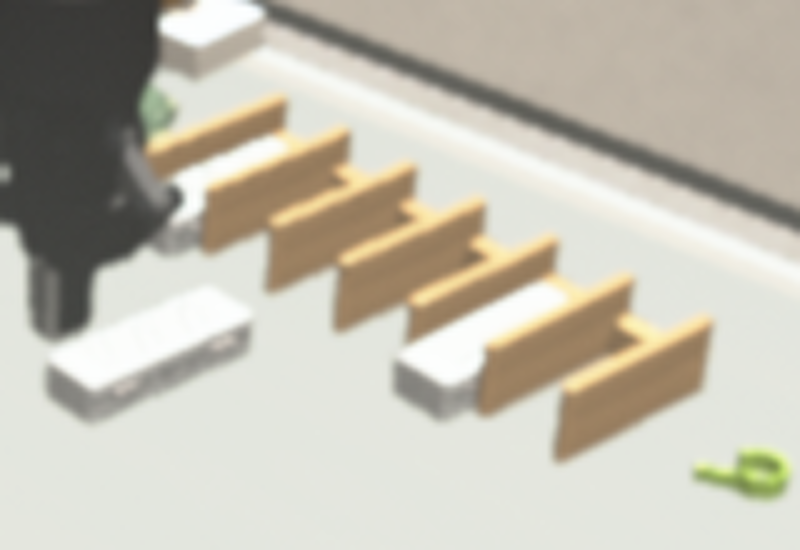

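```bash
python3 - <<'E'
from h import *
cv=lambda P:(np.array(P,float)+.5)/4-.5+[250,90]
f=lambda P:(RM.inv().apply(unproj('top',cv(P),.054)-T0)*1000).round(1)[:,:2].tolist()
print('a',f([(270,107),(328,112),(308,293),(249,288)]))
print('b',f([(604,150),(661,153),(641,335),(583,329)]))
print('c',f([(403,355),(461,360),(380,538)]))
E
```

```text
a [[84.8, 133.0], [86.1, 100.5], [-17.0, 99.4], [-18.3, 132.2]]
b [[84.1, -55.5], [86.5, -87.5], [-17.4, -87.4], [-18.1, -54.9]]
c [[-45.0, 42.9], [-43.8, 10.6], [-147.7, 43.7]]
```

servo_tool:
  delta_pos:
    - [0.02,0,0.05]
    - [0.05,0,0.05]
    - [0.03,0.03,0]
    - [0,0.05,0]
    - [0,0,0]
  dr:
    - [0,0,0]
    - [0,0,0]
    - [0,0,0]
    - [0,0,0]
    - [0,0,0]
  grip: [0,0,0,0,0]

```text
t: 11.75
tool_pos: [0.5512, 0.0663, 0.0509]
tool_rot: [-1.572, 0.099, -0.098]
contact_force: [-0.4, 0.3, 0.2]
opening: -0.0002
```

```bash
python3 -c "
from h import *
goto(-.097,.055,.009)"
```

```text
t 11.75 tip in rack mm [-96.6  72.4   6.9] dr left deg [ 0.2 -0.4 -0. ] F [-0.41  0.25  0.16] open -0.0
tool delta now [-0.0003 -0.0021 -0.0174]  aligned [-0.0004 -0.0021 -0.0174]
```

servo_tool:
  delta_pos:
    - [0,-0.002,-0.007]
    - [0,0,-0.005]
    - [0,0,-0.002]
    - [0,0,0]
  dr:
    - [0,-0.4,0]
    - [0,0,0]
    - [0,0,0]
    - [0,0,0]
  grip: [0,0,0,0]

```text
t: 12.25
tool_pos: [0.5533, 0.0505, 0.0595]
tool_rot: [-1.572, 0.087, -0.1]
contact_force: [0.7, -0.1, 1.0]
opening: -0.0001
```

```bash
python3 -c "
from h import *
goto(-.097,.055,.009)"
```

```text
t 12.25 tip in rack mm [-92.6  57.   15.5] dr left deg [ 0.1 -0.   0.5] F [ 0.69 -0.    1.01] open -0.0
tool delta now [-0.0045  0.0065 -0.002 ]  aligned [-0.0044  0.0065 -0.002 ]
```

servo_tool:
  delta_pos:
    - [-0.003,0.004,-0.002]
    - [0,0,0]
    - [0,0,0.015]
    - [0,-0.05,0.02]
    - [-0.05,-0.01,0]
  dr:
    - [0,0,0]
    - [0,0,0]
    - [0,0,0]
    - [0,0,0]
    - [0,0,0]
  grip: [0,0,0,0,0]

```text
t: 12.88
tool_pos: [0.5062, 0.0926, 0.1183]
tool_rot: [-1.569, 0.085, -0.105]
contact_force: [-0.5, -0.3, -0.1]
opening: -0.0001
```

servo_tool:
  delta_pos:
    - [-0.05,0,-0.02]
    - [-0.01,0,-0.02]
    - [0,0,-0.02]
    - [0,0,0]
  dr:
    - [0,0,0]
    - [0,0,0]
    - [0,0,0]
    - [0,0,0]
  grip: [0,0,0,0]

```text
t: 13.38
tool_pos: [0.4341, 0.043, 0.1162]
tool_rot: [-1.569, 0.082, -0.099]
contact_force: [0.2, 0.5, -0.1]
opening: -0.0
```

```bash
python3 -c "
from h import *
look('p3'); goto(-.18,.0235,.009)"
```

```text
t 13.38 tip in rack mm [-210.1   35.4   72.2] dr left deg [-0.   0.2  0.6] F [ 0.1   0.52 -0.06] open -0.0
top 0.89 c [-92.6  27.5] len 0.094 yaw 0.3
t 13.57 tip in rack mm [-209.5   36.1   72.4] dr left deg [-0.   0.3  0.6] F [-0.22 -0.36 -0.18] open -0.0
tool delta now [ 0.0288  0.0637 -0.0128]  aligned [ 0.0295  0.0634 -0.0126]
```

View pics/p3t.png

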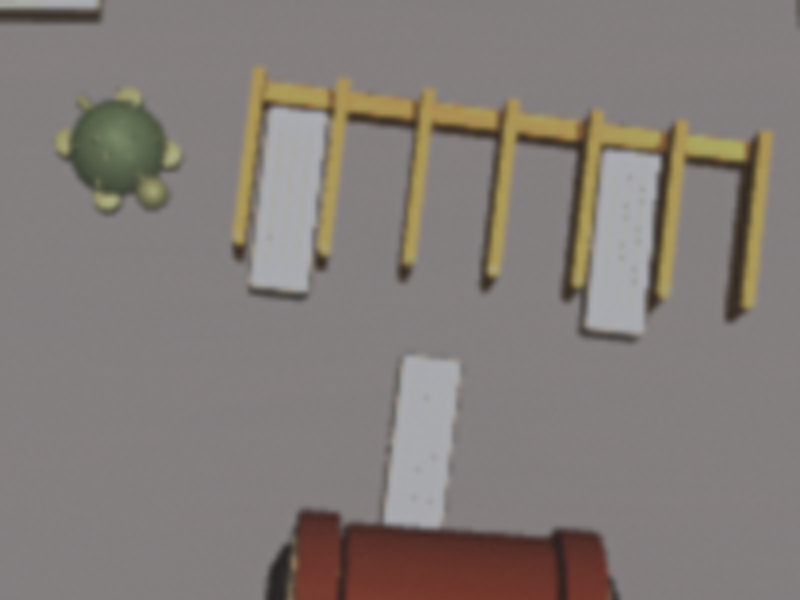

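servo_tool:
  delta_pos:
    - [0.01,0.02,-0.009]
    - [0.01,0.03,0]
    - [0.007,0.012,0]
    - [0,0,0]
  dr:
    - [0,0,0.6]
    - [0,0,0]
    - [0,0,0]
    - [0,0,0]
  grip: [0.15,0.15,0.15,0.15]

```text
t: 14.08
tool_pos: [0.4634, 0.0337, 0.0535]
tool_rot: [-1.568, 0.086, -0.088]
contact_force: [0.3, 0.2, 0.5]
opening: 0.0124
```

```bash
python3 -c "
from h import *
goto(-.165,.027,.010);look('p4')"
```

```text
t 14.07 tip in rack mm [-179.9   29.6    9.5] dr left deg [-0.1  0.5  0.1] F [0.26 0.27 0.48] open 0.012
tool delta now [ 0.0149 -0.0005 -0.0028]  aligned [ 0.0149 -0.0005 -0.0026]
t 14.07 tip in rack mm [-179.9   29.6    9.5] dr left deg [-0.1  0.5  0.1] F [0.26 0.27 0.48] open 0.012
top 0.87 c [-74.1  27.5] len 0.06 yaw -0.1
```

View pics/p4s.png

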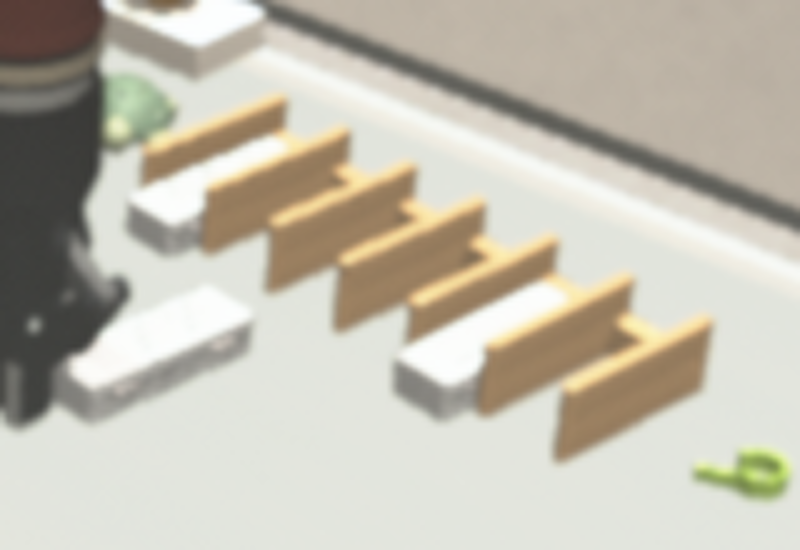

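View pics/p4t.png

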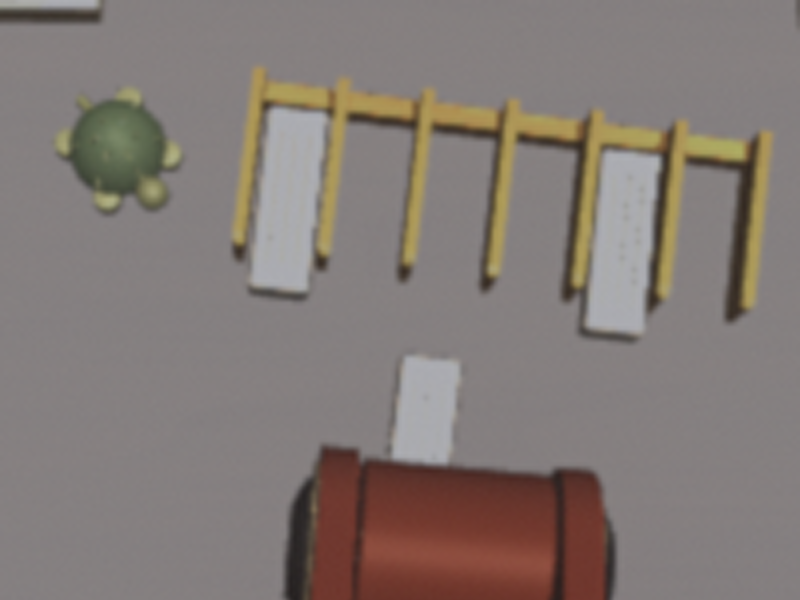

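servo_tool:
  delta_pos:
    - [0.008,0,-0.003]
    - [0.008,0,0]
    - [0.007,0,0]
    - [0.007,0,-0.0015]
    - [0.007,0,-0.0015]
  dr:
    - [0,0.5,0]
    - [0,0,0]
    - [0,0,0]
    - [0,0,0]
    - [0,0,0]
  grip: [0.15,0.15,0.15,0.15,0.15]

```text
t: 14.9
tool_pos: [0.5029, 0.0226, 0.0571]
tool_rot: [-1.568, 0.088, -0.1]
contact_force: [-1.7, -0.2, 0.7]
opening: 0.013
```

```bash
python3 -c "
from h import *
look('p5')"
```

```text
t 14.9 tip in rack mm [-139.3   23.2   13.1] dr left deg [-0.1 -0.1  0.4] F [-1.62 -0.43  0.71] open 0.013
```

View pics/p5t.png

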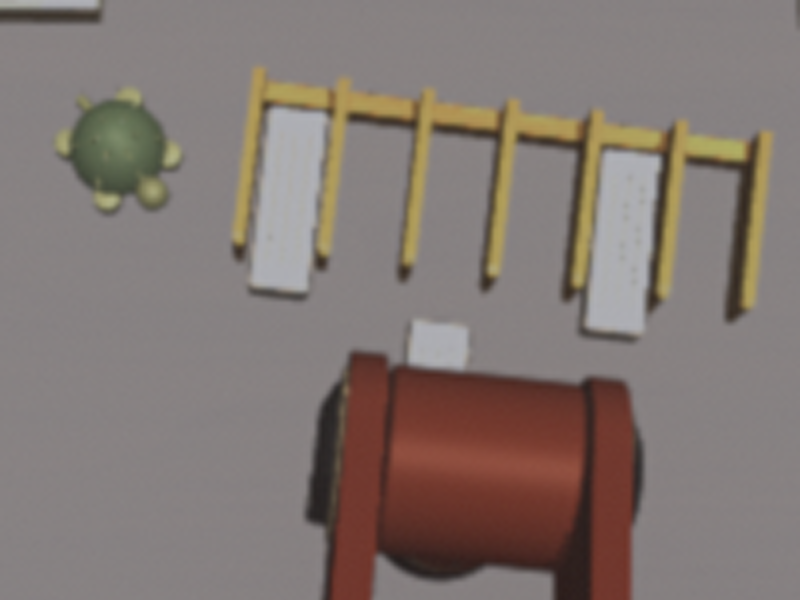

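```bash
cat >> h.py <<'E'
def tc(P,z=.054):
    P=(np.array(P,float)+.5)/4-.5+[250,90]; return (RM.inv().apply(unproj('top',P,z)-T0)*1000).round(1)[:,:2].tolist()
E
python3 -c "
from h import *
print(tc([(413,320),(470,326),(409,362),(466,368)]), tc([(406,267),(492,277)],.07))"
```

```text
[[-24.8, 39.7], [-24.2, 7.8], [-48.5, 39.2], [-47.9, 7.3]] [[0.5, 47.8], [0.8, 0.3]]
```

View pics/p5w.png

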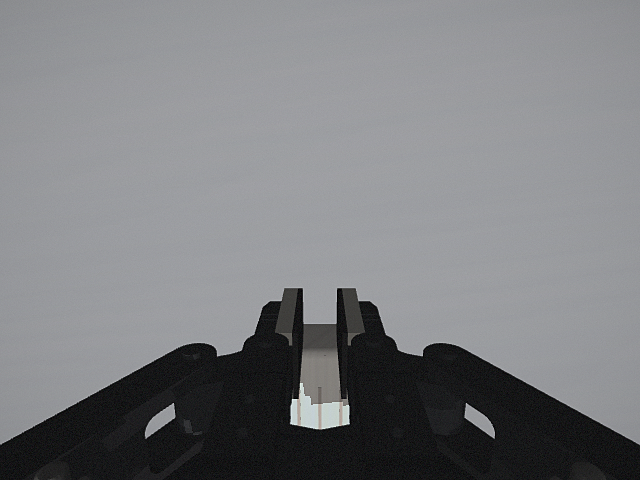

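servo_tool:
  delta_pos:
    - [0.007,0.003,0]
    - [0.007,0.001,0]
    - [0.007,0.001,0]
    - [0.007,0.001,0]
    - [0.007,0,0]
  dr:
    - [0,0,0.3]
    - [0,0,0]
    - [0,0,0]
    - [0,0,0]
    - [0,0,0]
  grip: [0.15,0.15,0.15,0.15,0.15]

```text
t: 15.72
tool_pos: [0.5387, 0.0184, 0.0505]
tool_rot: [-1.568, 0.094, -0.094]
contact_force: [-0.7, -0.7, 0.8]
opening: 0.0126
```

```bash
python3 -c "
from h import *
look('p6')"
```

```text
t 15.72 tip in rack mm [-103.3   23.4    6.5] dr left deg [-0.1 -0.1  0. ] F [-0.59 -0.73  0.77] open 0.013
```

View pics/p6t.png

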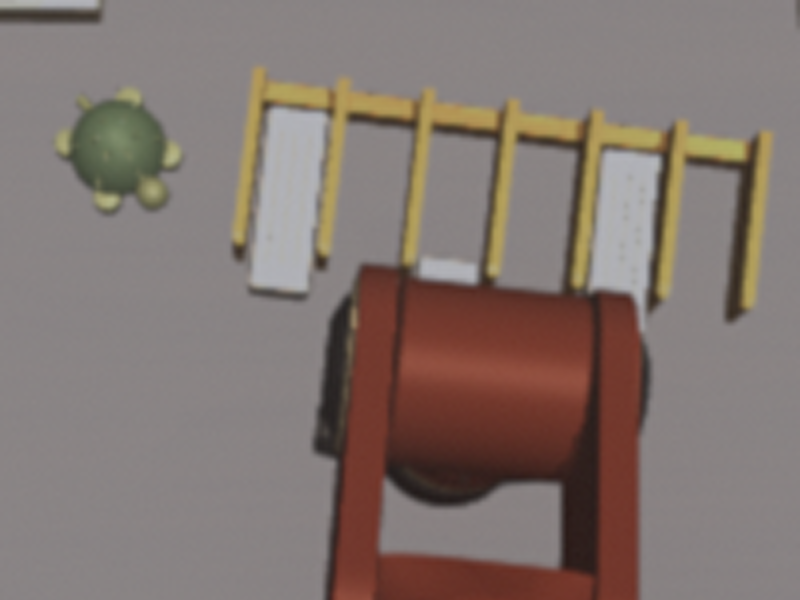

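View pics/p6s.png

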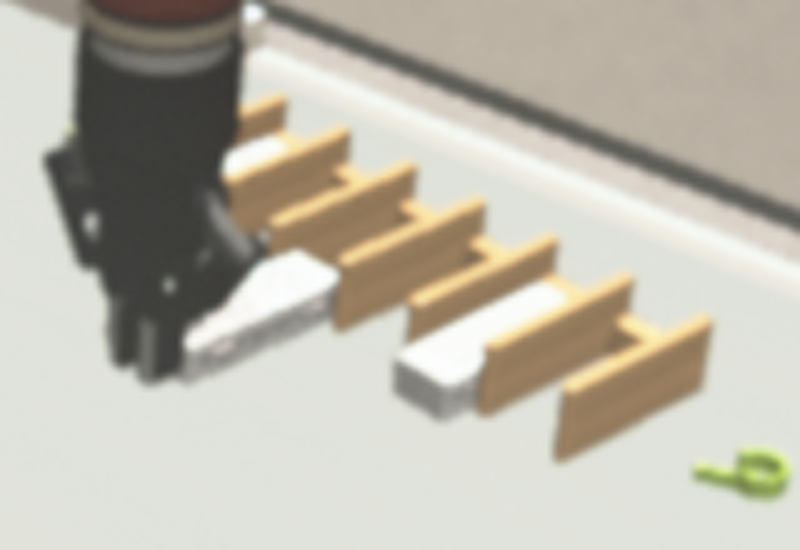

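servo_tool:
  delta_pos:
    - [0.008,-0.003,0]
    - [0.01,0,0]
    - [0.01,0,0]
    - [0.01,0,0]
    - [0.01,0,0]
  dr:
    - [0,0,0]
    - [0,0,0]
    - [0,0,0]
    - [0,0,0]
    - [0,0,0]
  grip: [0.15,0.15,0.15,0.15,0.15]

```text
t: 16.55
tool_pos: [0.5886, 0.0124, 0.0538]
tool_rot: [-1.568, 0.094, -0.094]
contact_force: [-1.3, -0.4, 1.4]
opening: 0.0129
```

```bash
python3 -c "
from h import *
goto(-.027,.0235,.01)"
```

```text
t 16.55 tip in rack mm [-53.   23.3   9.8] dr left deg [-0.1 -0.1  0. ] F [-1.26 -0.51  1.4 ] open 0.013
tool delta now [ 0.026  -0.0002  0.0002]  aligned [ 0.026  -0.0002  0.0002]
```

servo_tool:
  delta_pos:
    - [0.008,0,0]
    - [0.007,0,0]
    - [0.005,0,0]
    - [0.004,0,0]
    - [0.003,0,0]
  dr:
    - [0,0,0]
    - [0,0,0]
    - [0,0,0]
    - [0,0,0]
    - [0,0,0]
  grip: [0.15,0.15,0.15,0.15,0.15]

```text
t: 17.18
tool_pos: [0.6147, 0.0093, 0.0537]
tool_rot: [-1.567, 0.101, -0.086]
contact_force: [-17.3, 1.1, 14.9]
opening: 0.0129
```

```bash
python3 -c "
from h import *
look('p7')"
```

```text
t 17.18 tip in rack mm [-26.7  23.3   9.7] dr left deg [-0.  -0.  -0.5] F [-17.32  -0.92  14.86] open 0.013
```

View pics/p7t.png

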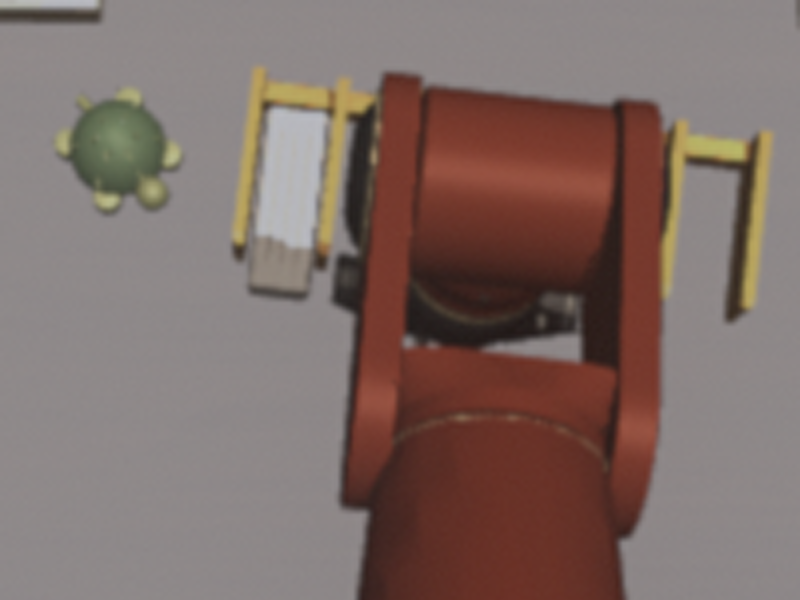

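View pics/p7s.png

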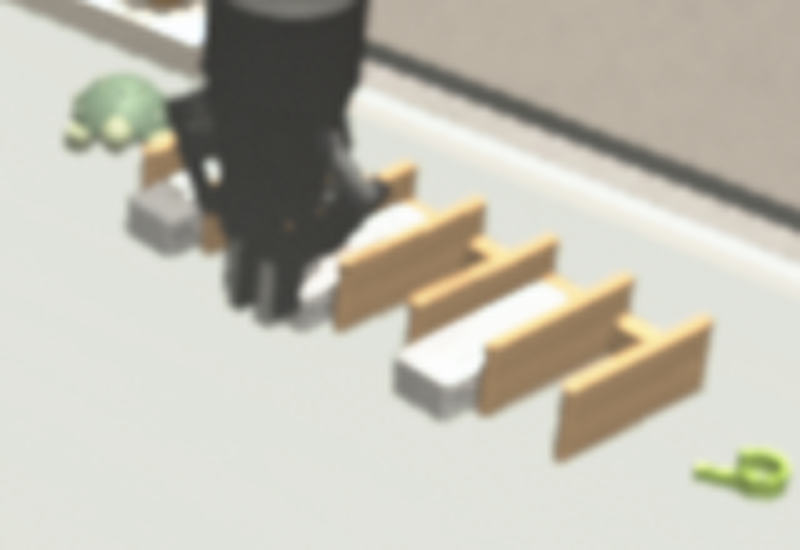

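servo_tool:
  delta_pos:
    - [0.003,0,0]
    - [0.002,0,0]
    - [-0.02,0,0]
    - [-0.06,0,0]
  dr:
    - [0,0,0]
    - [0,0,0]
    - [0,0,0]
    - [0,0,0]
  grip: [0.15,0.15,0.15,0.15]

```text
t: 17.88
tool_pos: [0.5378, 0.0182, 0.057]
tool_rot: [-1.568, 0.107, -0.08]
contact_force: [0.0, 0.4, 0.7]
opening: 0.0129
```

servo_tool:
  delta_pos:
    - [-0.06,-0.03,0]
    - [-0.03,-0.06,0]
    - [0,-0.06,-0.05]
    - [0,0,-0.06]
    - [0,0,0]
  dr:
    - [0,0,0]
    - [0,0,0]
    - [0,0,0]
    - [0,0,0]
    - [0,0,0]
  grip: [0.15,0.15,0.15,0.15,0.15]

```text
t: 18.5
tool_pos: [0.4394, -0.0744, 0.1961]
tool_rot: [-1.572, 0.103, -0.081]
contact_force: [0.4, -0.1, -0.5]
opening: 0.0127
```

```bash
python3 -c "
from h import *
look('p8')
cv2.imwrite('pics/t8.png',ctrl.get_image('top')[:,:,::-1])"
```

```text
t 18.5 tip in rack mm [-190.9  -80.6  152.1] dr left deg [ 0.2  0.1 -0.8] F [ 0.41 -0.01 -0.54] open 0.013
top 0.76 c [34.1 24.2] len 0.107 yaw 0.1
```

View pics/p8t.png

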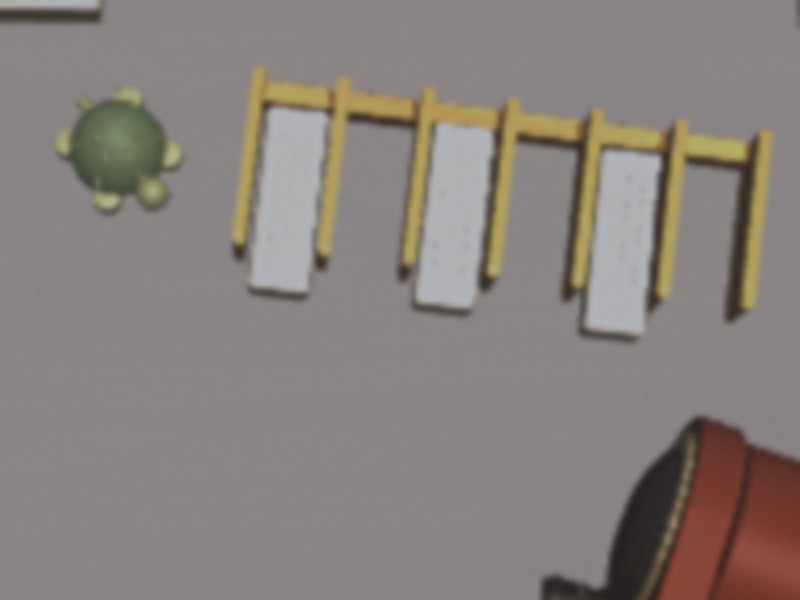

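View pics/p8s.png

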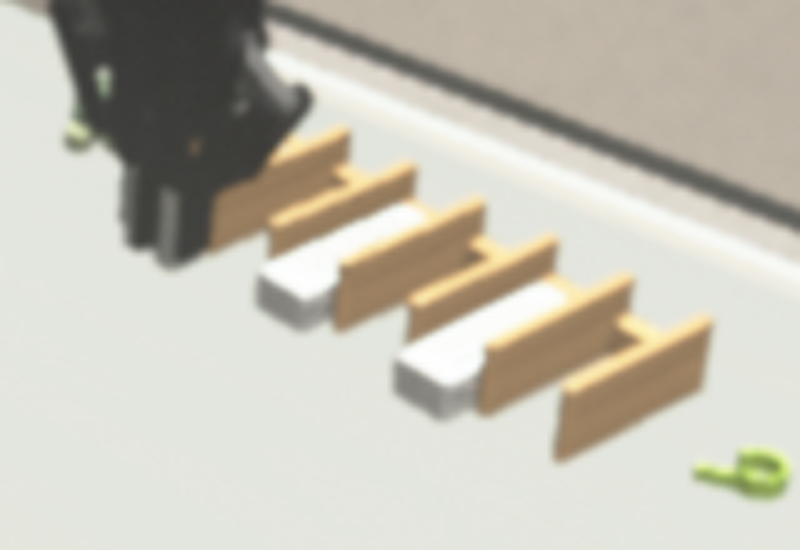

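View pics/t8.png

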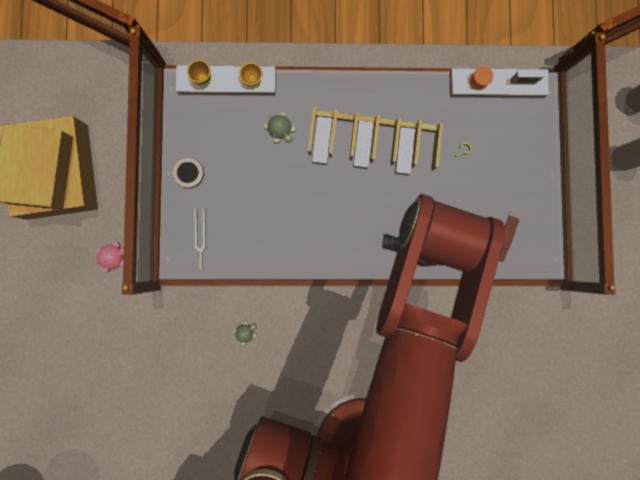

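```bash
python3 -c "
from h import *
st()
P={'c':[(436,121),(494,127),(473,309),(414,303)],'a':[(270,107),(328,112),(308,293),(249,288)],'b':[(604,150),(661,153),(641,335),(583,329)]}
for k in P: q=tc(P[k]);print(k,q,np.mean(q,0))
a=cv2.imread('pics/p8t.png')[60:350,230:680];cv2.imwrite('pics/p8z.png',cv2.resize(a,None,fx=1.75,fy=1.75))"
```

```text
t 18.75 tip in rack mm [-191.4  -76.7  150.5] dr left deg [ 0.1  0.5 -1. ] F [-0.1  -0.02 -0.1 ] open 0.013
c [[88.6, 39.9], [89.4, 7.2], [-14.5, 7.2], [-15.2, 40.2]] [37.075 23.625]
a [[84.8, 133.0], [86.1, 100.5], [-17.0, 99.4], [-18.3, 132.2]] [ 33.9   116.275]
b [[84.1, -55.5], [86.5, -87.5], [-17.4, -87.4], [-18.1, -54.9]] [ 33.775 -71.325]
```

View pics/p8z.png

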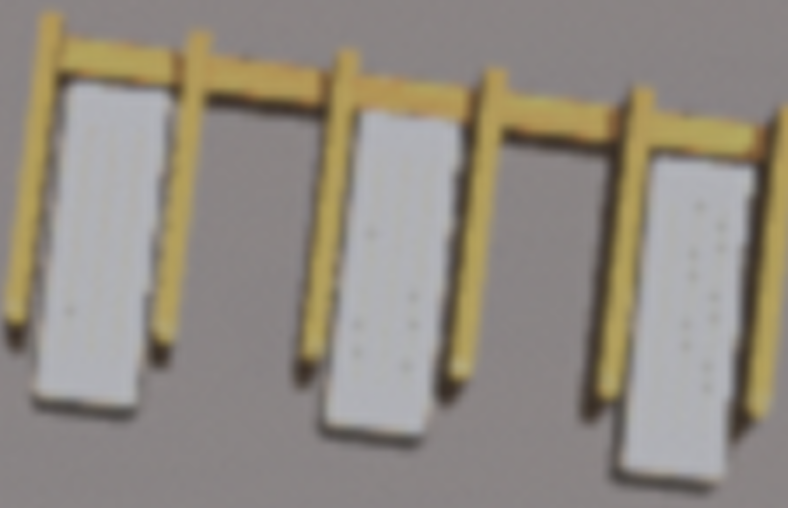

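```bash
python3 -c "
from h import *
print(ctrl.finish_job()); st()"
```

```text
the job is handed in; nothing more can be done
None
the job is handed in; nothing more can be done
```

I touched the first three dividers from the turtle's end in order and pushed the loose harmonica case home into the third gap. The job is handed in, after about 19 s of the 72 s allowed; no verdict is reported.

- **Turtle:** I took the larger green one at about (280, 127) in the top picture, at the rack's left end. The smaller green one at (245, 332) and the pink one at (108, 257) lie outside the shelf.
- **Counting:** the shut fingertips pressed dividers 1, 2 and 3 on their top edges, with 19, 8 and 9 N read upward.
- **Pushing:** I pushed the case sideways into line. It ended about 3–4 mm too far left, and a correcting push from the other side did not reach it. I brought it back to the middle with a slightly slanted push from behind. It then slid straight in until it stopped at about 17 N against the rail.
- **Last checks:**
  - The top picture puts the case at rack x ≈ 37 mm and y ≈ 23.6 mm, turned about 0.1°. The network's own outline gave x ≈ 34 and y ≈ 24.
  - It sits about 3 mm deeper than the two stock cases, with no visible gap at the rail.
  - The turtle, both stock cases, thumb pick, tuning fork and pitch pipe look unmoved in that picture.
  - The arm partly hides the bridge blank there, so I could not check it again, but no move went near it.
  - The robot was clear of everything.

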